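# Hang the filter basket on the twin-prong hook

## Task

In the aquarium cabinet, hang the white filter basket by its steel handle on the two-pronged hook stand: both prongs pass through the opening under the handle, and its bar lies across both of them behind their upturned tips. Leave the basket hanging upright, still and let go, and do not disturb the canister, driftwood, tweezer or airstone.

Things in the scene. Friction and masses are not known exactly. Their poses are not given: they have to be found in the camera images.
- basket: Loose open white plastic basket, 80 (x) by 130 (y) by 70 mm high, 0.15 to 0.31 kg, alike both ways round; origin at the centre of its underside, z up. Stands on the glass shelf (top at z = 10 mm). Rigid upright steel handle of 10 mm round bar in its y-z plane: uprights at y = -60 and +60 mm and a level top bar along y. Opening above the rim, under the bar: 110 mm wide, 85 mm high.
- basket_handle (a point): Middle of the centre line of the handle's level top bar, 160 mm above the basket's underside: can be pinched here from above, fingers closing along the basket's x. Axes as the basket's.
- hook_stand: Fixed steel stand on the shelf; origin on its underside below the prongs, z up, prongs point to its -x, roughly at the robot. Foot plate 12 mm thick, x -40 to 100, y -50 to 50 mm. Post 16 mm thick, 225 mm high, at x = 85 mm; a crossbar there carries two level prongs, 10 mm thick, at y = -36 and 36 mm, upper side 200 mm high. They run to x = -25 mm, then turn up to tips at x = -47, 223 mm high.
- hook_seat (a point): Midpoint between the two prongs at the level of their upper side, 25 mm behind the start of the upturn, 85 mm before the post. Axes as the stand's. With the basket hung here the bar's centre line is 5 mm above this point. Between the prongs, in front of the crossbar, it is empty: partly open fingers fit there.
- canister: Bystander: loose yellow food canister with white screw-top lid, 80 mm diameter, 110 mm high, standing; origin at the centre of its underside.
- driftwood: Bystander: loose brown ceramic driftwood replica, about 60 by 195 (its y) by 100 mm high; origin at the centre of its underside.
- tweezer: Bystander: loose chrome steel tweezer, 200 mm long (its x), 30 mm wide at most, 8 mm high, lying flat; origin at the centre of its underside.
- airstone: Bystander: loose round black airstone, 84 mm diameter, 18 mm high with a thin nozzle to 34 mm; origin at the centre of its underside.

How it is judged:
At the end, for the whole second after the job is handed in: Bar middle on the prongs: in the hook_seat frame x -35 to +50 mm, y within 22 mm, z -3 to +14 mm; basket z within 0.25 rad of vertical, its y within 0.25 rad of the stand's y; basket bears on the stand (over 0.5 N), slower than 0.05 m/s and 0.5 rad/s (x of basket_handle in the frame of hook_seat between -0.035 and 0.05 m and y of basket_handle in the frame of hook_seat between -0.022 and 0.022 m and z of basket_handle in the frame of hook_seat between -0.003 and 0.014 m and angle between basket's own z axis and vertical below 0.25 rad and angle between the y axis of basket and the y axis of hook_stand, either way round below 0.25 rad and contact force between basket and hook_stand above 0.5 N and linear speed of basket below 0.05 m/s and angular speed of basket below 0.5 rad/s); the robot touches nothing.
It fails at once if the canister is shifted by more than 30 mm (distance of canister from where it was at the start of the episode above 0.03 m).
It fails at once if the driftwood is shifted by more than 30 mm (distance of driftwood from where it was at the start of the episode above 0.03 m).
It fails at once if the tweezer is shifted by more than 30 mm (distance of tweezer from where it was at the start of the episode above 0.03 m).
It fails at once if the airstone is shifted by more than 30 mm (distance of airstone from where it was at the start of the episode above 0.03 m).
It also fails if it takes over 51 s, if anything falls off the work surface, if the arm or the gripper's body presses on something with over 40 N, if the wrist force passes 120 N, or if a joint passes its speed limit or range.

## Robot

A 7-joint arm with a two-finger parallel gripper is mounted at the origin on the work surface. World frame = base frame: x ahead of the robot, y to its left, z up, the work surface at z = 0. Lengths are in m, angles in rad, forces in N, time in s.
With the tool pointing down it reaches from about 0.425 to 0.8 m from the base axis. Payload 8.3 kg.
Tool frame: the origin (TCP) lies between the finger pads; the fingertips stand 25 mm ahead of it and the grasp point (between the pads) lies 6 mm ahead of it (env.finger_overhang is the distance from the TCP to the fingertips, in m); z points along the fingers, y is the line along which they close (so a half turn about z gives the same grasp; the last joint's range is limited). The gripper opens to 85 mm and grips with 20 to 120 N. Pads are 22 mm wide; open, the fingers measure 114 mm over their backs; the gripper's body (76 mm by 85 mm) begins 54 mm behind the grasp point. The pads swing forward as they close: fully open they stand 13 mm farther back than shut.
Start: joints at [-1.384, 0.383, 0.016, 1.37, -0.006, 1.388, -0.046], TCP at [0.154, 0.606, 0.256] pointing down, gripper open.
Joint ranges: [-2.95, 2.95], [-0.25, 2.06], [-1.52, 1.56], [0.18, 2.33], [-1.44, 4.58], [0.02, 2.06], [-3.01, 3.01]. Speed limits (rad/s): [2.39, 2.39, 3.01, 3.01, 3.14, 3.14, 3.14].

## Interface

Orientations are given as a rotation vector (axis times angle).
In Python, from bench import env gives the robot as it stands.
- The arm moves only by the shell command python3 -m creep 'ROWS' [OPENING]. ROWS is text: rows parted by semicolons, each of 6 numbers parted by spaces: the shift along the tool's x, y, z in m, then the turn, a rotation vector about the tool's x, y, z in degrees. In form: x y z rx ry rz; .... A call has exactly 10 rows; each row shifts and turns the commanded pose from where the row before left it, along the tool's axes as they then stand; what a row does not reach is not made up. A row lasts 1/12 s, in which the tool goes at most 41.7 mm and 7.16 degrees, less where a joint would pass 70% of its speed; a pose out of reach is approached as far as the arm can. A call is refused whole if a number of a shift passes 0.0417 or a number of a turn 7.16, either way. A call with a gripper value outside its range is refused whole. OPENING is the opening, from -1 (shut) to 1 (fully open), set as the call begins (- or left out, the last holds). The fingers move at their own pace and stop on an object; the grip force is fixed at half the most. Time passes only in rows, so rows that do not move let the fingers close, or fill a call up. It gives the time, the measured TCP pose, the force, the opening and the grip force at its end, in the units of the state.
- env.get_state(): the state, without advancing time (a new reading comes with each control period).
- env.camera(name): name is "scene" or "top" or "wrist"; returns a dict with "frame" (384x512x3 uint8, red, green, blue), "intrinsics" (3x3 intrinsics, pixels), "k1" (the pictures are not rectified: a ray, as slopes to the right and down, at radius r is drawn at 1 + k1 r^2 times it, then the intrinsics apply), "xyz" and "rotation" of the camera in the world; the wrist camera has in their place "mount" (4x4, takes a point from camera to tool coordinates, whose origin is the TCP and whose axes are the flange's). Camera axes: x right, y down, z forward; pixel columns grow to the right and rows downward; lengths in m; the calibration is good to about 2 mm. A picture is of the moment at which its call begins: read the wrist's pose just before it. There is no depth.
- env.finish_job(): hands the job in; it is judged then, once.
Trained networks look in the newest picture that a camera, given by its name, has taken for a name from the list of things; names that differ only in an ending like _2 or _b are one class to them, and where a whole thing is asked for, a point or a joint stands for the part that bears it (a point fixed in the world has none). Each returns a list of dicts, best first, with "score" (0 to 1); they miss things now and then, are a little off and sometimes report something else, mostly with a low value. They report only what shows in the picture. A call takes as long as a camera call.
- env.search_frame(camera, target): "centre" ([row, column] in pixels, amid what is visible of it).
- env.landmark_of(camera, target): "centre" ([row, column] in pixels: a listed point, or the origin of a listed thing).
The state is a dict: "time": time; "qpos": joint angles; "joint_velocities": joint speeds; "joint_torque": joint torques, N m; "tool_pos": TCP position; "tcp_rot": TCP orientation; "ft_force": force on the tool from outside, world axes, zero at the start; "wrist_torque": the same for the moment, N m; "opening": opening from 0.0 (shut) to 1.0 (fully open); "finger_force": force on a finger pad.
Only numpy, scipy, OpenCV 4.12 (cv2) and the standard library are available. Lean on these libraries where they do the work, as an engineer would, in place of code of your own. Each camera call takes 0.05 s, during which the arm holds its last target. There are 200 camera calls.

## Working session

There is one attempt and no reset: what is moved stays moved. The work goes in short steps, Python scripts to look and compute and a shell command to move; the robot and the scene stay as the last step left them, time stands still between calls to the robot, and variables do not carry over. Pictures are saved under pics/ and viewed, at most 10 in all, crops included, and the job is handed in when it is done.

```bash
ls; mkdir -p pics; cat > h.py <<'E'
import numpy as np, cv2
from scipy.spatial.transform import Rotation as R
from bench import env
def cam(name):
    s=env.get_state(); c=env.camera(name)
    if 'mount' in c:
        T=np.eye(4);T[:3,:3]=R.from_rotvec(s['tcp_rot']).as_matrix();T[:3,3]=s['tool_pos']
        M=T@c['mount'];c['xyz']=M[:3,3];c['rotation']=M[:3,:3]
    c['xyz']=np.array(c['xyz']);c['rotation']=np.array(c['rotation']).reshape(3,3) if np.size(c['rotation'])==9 else R.from_rotvec(c['rotation']).as_matrix()
    return c
def ray(c,rc):
    K=np.array(c['intrinsics']);k=c['k1']
    p=np.array([(rc[1]-K[0,2])/K[0,0],(rc[0]-K[1,2])/K[1,1]]);u=p.copy()
    for _ in range(30): u=p/(1+k*(u@u))
    d=c['rotation']@np.array([u[0],u[1],1]);return d/np.linalg.norm(d)
def tri(obs):
    A=np.zeros((3,3));b=np.zeros(3)
    for c,rc in obs:
        d=ray(c,rc);P=np.eye(3)-np.outer(d,d);A+=P;b+=P@c['xyz']
    x=np.linalg.solve(A,b)
    return x,[float(np.linalg.norm((np.eye(3)-np.outer(ray(c,rc),ray(c,rc)))@(x-c['xyz'])))for c,rc in obs]
def onz(c,rc,z):
    d=ray(c,rc);return c['xyz']+d*(z-c['xyz'][2])/d[2]
def proj(c,X):
    v=c['rotation'].T@(np.array(X)-c['xyz']);u=v[:2]/v[2];u=u*(1+c['k1']*(u@u));K=np.array(c['intrinsics'])
    return [K[1,1]*u[1]+K[1,2],K[0,0]*u[0]+K[0,2]]
def save(c,fn,pts=()):
    f=c['frame'][:,:,::-1].copy()
    for p in pts: cv2.circle(f,(int(p[1]),int(p[0])),3,(255,0,255),1)
    cv2.imwrite('pics/'+fn,f)
E
python3 - <<'E'
from h import *
np.set_printoptions(precision=4,suppress=True)
s=env.get_state();print(s['tool_pos'],s['tcp_rot'],s['opening'],env.finger_overhang,R.from_rotvec(s['tcp_rot']).as_matrix())
C={}
ims=[]
for n in('scene','top','wrist'):
    c=cam(n);C[n]=c;pts=[]
    print(n,c['xyz'],c['k1'])
    for t in('basket','basket_handle','hook_stand','hook_seat','canister','driftwood','tweezer','airstone'):
        for l in env.landmark_of(n,t)[:2]:
            print(n,t,np.round(l['centre'],1),round(l['score'],2))
            pts.append((l['centre'],t,l['score']))
    f=c['frame'][:,:,::-1].copy()
    for p,t,sc in pts:
        cv2.circle(f,(int(p[1]),int(p[0])),3,(255,0,255),1);cv2.putText(f,t[-6:],(int(p[1])+4,int(p[0])),0,.35,(255,0,255),1)
    cv2.imwrite(f'pics/{n}0.png',f)
    C[n]['L']={}
    for p,t,sc in pts: C[n]['L'].setdefault(t,p)
for t in C['top']['L']:
    if t in C['scene']['L']: print(t,*tri([(C[n],C[n]['L'][t]) for n in('scene','top')]))
E
```

```text
pics
[0.1544 0.6052 0.2553] [-0.3913 -3.1169  0.0031] 1.0018036253028344 0.025 [[-0.969   0.2472 -0.0004]
 [ 0.2472  0.969  -0.0019]
 [-0.0001 -0.002  -1.    ]]
scene [ 1.2182 -0.6499  0.7874] -0.10527457733223589
scene basket [260.5 224.1] 0.57
scene basket_handle [214.1 223.2] 0.82
scene hook_stand [208.4 291.9] 0.86
scene hook_stand [214.3 224.7] 0.6
scene hook_seat [158.4 296.5] 0.85
scene canister [177.4 323.4] 0.65
scene driftwood [268.4 311. ] 0.92
scene tweezer [293.4 137. ] 0.6
scene tweezer [202.3 221.1] 0.42
scene airstone [202.2 221.3] 0.67
top [0.479  0.0115 1.6965] -0.03943068049041074
top basket [187.2 293.9] 0.69
top basket [186.2 301.1] 0.22
top basket_handle [184.9 300.5] 0.59
top hook_stand [198.4 205.8] 0.55
top hook_stand [194.8 202.8] 0.31
top hook_seat [193.6 205.1] 0.86
top canister [215.7 139.7] 0.69
top canister [247.7 248.7] 0.64
top driftwood [141.2 255.8] 0.84
top tweezer [209.3 361.6] 0.65
top tweezer [140.4 257.9] 0.3
top airstone [250.1 248.7] 0.7
wrist [0.0749 0.625  0.3748] -0.04685820302790931
basket [ 0.5958 -0.1549  0.0124] [0.007145726183229526, 0.007145726183229478]
basket_handle [ 0.5954 -0.1564  0.1797] [0.0008555754487070374, 0.0008555754487070768]
hook_stand [0.5569 0.178  0.0055] [0.0049912567434302665, 0.004991256743430383]
hook_seat [0.5664 0.1632 0.2095] [0.0002074592898532362, 0.00020745928985329358]
canister [ 0.4951  0.4318 -0.0075] [0.002343406750520304, 0.002343406750520337]
driftwood [ 0.7788 -0.0053  0.0086] [0.0036581011778317484, 0.0036581011778318265]
tweezer [ 0.5169 -0.4036  0.0011] [0.001140627764825089, 0.001140627764825184]
airstone [0.3661 0.0202 0.0106] [0.0014420225037401191, 0.001442022503740067]
```

View pics/scene0.png

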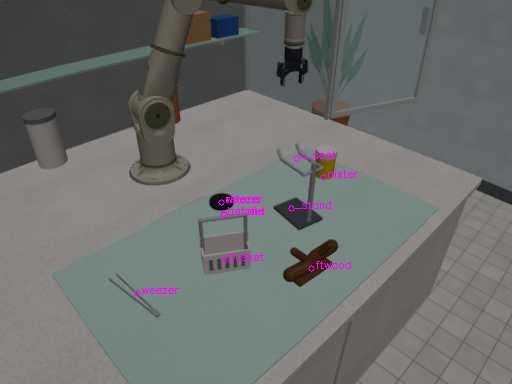

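View pics/top0.png

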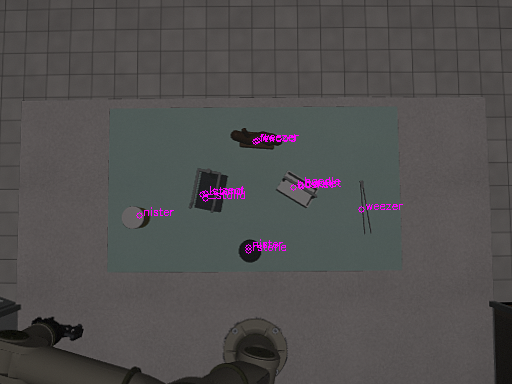

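```bash
python3 - <<'E'
from h import *
a=cam('top')['frame'];b=cam('scene')['frame']
g=lambda f,r,c,h,w,k:cv2.convertScaleAbs(cv2.resize(f[r:r+h,c:c+w,::-1],None,fx=k,fy=k,interpolation=cv2.INTER_CUBIC),alpha=1.3)
A=g(a,160,180,60,150,5.3333);A=A[:300,:800]
B=g(b,140,190,130,150,2.3);cv2.imwrite('pics/z.png',np.vstack([np.pad(A,((0,0),(0,800-A.shape[1]),(0,0))),np.pad(B,((0,0),(0,800-B.shape[1]),(0,0)))])[:600])
E
```

```text
(no output)
```

View pics/z.png

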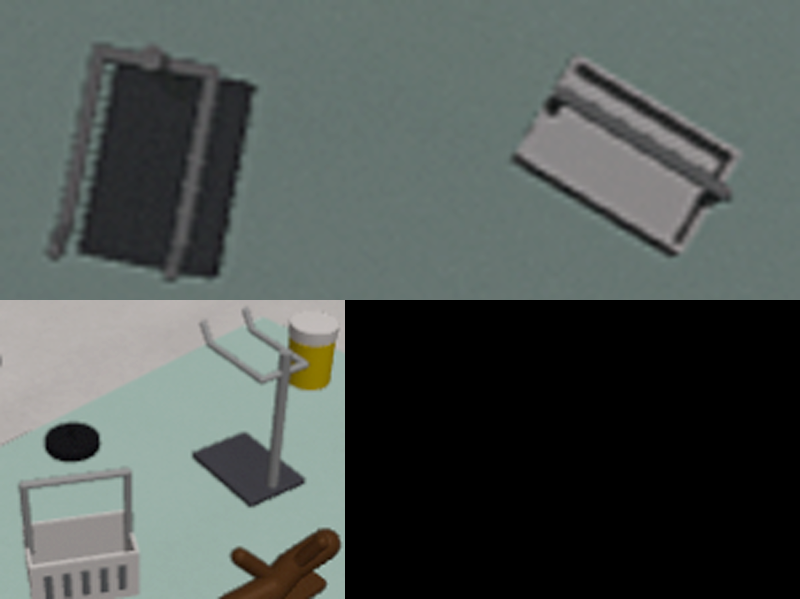

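```bash
python3 - <<'E'
from h import *
np.set_printoptions(precision=4,suppress=True)
t=cam('top');s=cam('scene')
P={}
for n,a,b in [('barL',(177.25,285),(214.3,246.1)),('barR',(196.2,316.3),(220,199.6)),('tipL',(207.8,190.3),(145.2,297.8)),('tipR',(211.6,212.25),(149.6,280)),('rearL',(169.4,198.75),(167.4,322.6)),('rearR',(173.5,219.9),(174.8,305.2))]:
    x,r=tri([(t,a),(s,b)]);P[n]=x;print(n,x,r[0])
d=P['barL']-P['barR'];print('bar mid',(P['barL']+P['barR'])/2,np.linalg.norm(d),'y-dir deg',np.degrees(np.arctan2(d[1],d[0])))
for k in 'LR':
    d=P['rear'+k]-P['tip'+k];print('prong yaw',np.degrees(np.arctan2(d[1],d[0])),np.linalg.norm(d))
for k in('tip','rear'):
    d=P[k+'L']-P[k+'R'];print('cross',np.degrees(np.arctan2(d[1],d[0]))-90,np.linalg.norm(d))
print('seat',onz(t,env.landmark_of('top','hook_seat')[0]['centre'],.21))
for a in[(177.25,285),(196.2,316.3)]:print(onz(t,a,.17))
E
```

```text
barL [ 0.6239 -0.1041  0.167 ] 0.0007639907453745416
barR [ 0.5589 -0.2092  0.1681] 0.0013311594848239075
tipL [0.5225 0.2133 0.2204] 0.003838904339274604
tipR [0.51   0.1414 0.2259] 0.004582404121147196
rearL [0.6488 0.186  0.2034] 0.0011256522344753718
rearR [0.6363 0.1169 0.201 ] 0.003010917122062365
bar mid [ 0.5914 -0.1566  0.1676] 0.12359204923910234 y-dir deg 58.25109901260161
prong yaw -12.201120667014015 0.1303439361692458
prong yaw -10.997067872977947 0.1310170081530668
cross -9.828046572790825 0.07316897223305253
cross -10.253393527383096 0.0702772270896918
seat [0.5533 0.1659 0.21  ]
[ 0.6231 -0.1044  0.17  ]
[ 0.558 -0.21   0.17 ]
```

```bash
python3 -m creep '-0.04 0 -0.008 0 0 3.8;-0.04 0 -0.008 0 0 3.8;-0.04 0 -0.008 0 0 3.8;-0.04 0 -0.008 0 0 3.8;-0.04 0 -0.008 0 0 3.8;-0.04 0 -0.008 0 0 3.8;-0.04 0 -0.008 0 0 3.8;-0.04 0 -0.008 0 0 3.8;-0.04 0 -0.008 0 0 3.8;-0.04 0 -0.008 0 0 3.8'
python3 -m creep '-0.041 0 0 0 0 3.8;-0.041 0 0 0 0 3.8;-0.041 0 0 0 0 3.8;-0.041 0 0 0 0 3.8;-0.041 0 0 0 0 3.8;-0.041 0 0 0 0 3.8;-0.041 0 0 0 0 3.8;-0.041 0 0 0 0 3.8;-0.041 0 0 0 0 3.8;-0.041 0 0 0 0 3.8'
cat > go.py <<'E'
from h import *
def go(p,yaw):  # yaw: world azimuth of tool y, deg; returns total tool-frame shift and turn (current axes)
    np.set_printoptions(precision=4,suppress=True)
    s=env.get_state();M=R.from_rotvec(s['tcp_rot']).as_matrix()
    y=np.array([np.cos(np.radians(yaw)),np.sin(np.radians(yaw)),0]);z=np.array([0,0,-1.]);G=np.c_[np.cross(y,z),y,z]
    print('t',s['time'],'at',s['tool_pos'],'yaw',np.degrees(np.arctan2(M[1,1],M[0,1])),'q7',s['qpos'][6])
    print('shift now-axes',M.T@(np.array(p)-s['tool_pos']),'goal-axes',G.T@(np.array(p)-s['tool_pos']),'turn',np.degrees(R.from_matrix(M.T@G).as_rotvec()))
E
python3 - <<'E'
from go import *
go((.591,-.157,.33),-31.7)
E
```

```text
time: 2.43
tool_pos: [0.491, 0.3996, 0.3365]
tcp_rot: [-1.389, -2.818, 0.0]
ft_force: [1.2, -0.6, -0.2]
opening: 1.0
finger_force: 0.0
time: 3.27
tool_pos: [0.6315, 0.0222, 0.3362]
tcp_rot: [2.231, 2.212, -0.0]
ft_force: [1.0, 0.3, -0.6]
opening: 0.999
finger_force: 0.0
t 3.2667 at [0.6315 0.0222 0.3362] yaw -0.47998899871289474 q7 0.050998144614648334
shift now-axes [-0.1795 -0.039   0.0062] goal-axes [-0.1737  0.0597  0.0062] turn [ 0.0033  0.0053 31.22  ]
```

```bash
python3 -m creep '-0.036 -0.008 0 0 0 0;-0.036 -0.008 0 0 0 0;-0.036 -0.008 0 0 0 0;-0.036 -0.008 0 0 0 0;-0.036 -0.008 0 0 0 0;0 0 0 0 0 6.25;0 0 0 0 0 6.25;0 0 0 0 0 6.25;0 0 0 0 0 6.25;0 0 0 0 0 6.25' 0.2
python3 - <<'E'
from go import *
go((.591,-.157,.33),-31.7)
c=cam('wrist');l=env.landmark_of('wrist','basket_handle')[:2];print(l,proj(c,[.591,-.157,.168]),proj(c,[.5945,-.155,.168]))
save(c,'w1.png',[proj(c,[.591,-.157,.168]),proj(c,[.6239,-.1041,.168]),proj(c,[.5589,-.2092,.168])])
E
```

```text
time: 4.1
tool_pos: [0.5903, -0.1558, 0.3363]
tcp_rot: [-2.746, -1.526, -0.0]
ft_force: [0.3, 0.4, 0.2]
opening: 0.597
finger_force: 0.0
t 4.1 at [ 0.5903 -0.1558  0.3363] yaw -31.866569197954007 q7 -0.16846080153935633
shift now-axes [-0.0007  0.0012  0.0063] goal-axes [-0.0007  0.0012  0.0063] turn [-0.0002 -0.0106 -0.1666]
[{'centre': [183.4, 255.1], 'score': 0.85}] [np.float64(182.61242278189619), np.float64(253.7329735034336)] [np.float64(179.09693841232436), np.float64(255.7120822912045)]
```

View pics/w1.png

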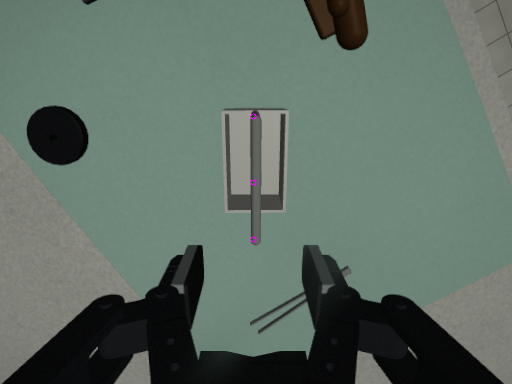

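```bash
python3 -m creep '0 0.001 0.023 0 0 0;0 0 0.023 0 0 0;0 0 0.023 0 0 0;0 0 0.023 0 0 0;0 0 0.023 0 0 0;0 0 0.023 0 0 0;0 0 0.023 0 0 0;0 0 0 0 0 0;0 0 0 0 0 0;0 0 0 0 0 0' 0.2
python3 -m creep '0 0 0 0 0 0;0 0 0 0 0 0;0 0 0 0 0 0;0 0 0 0 0 0;0 0 0 0 0 0;0 0 0 0 0 0;0 0 0 0 0 0;0 0 0 0 0 0;0 0 0 0 0 0;0 0 0 0 0 0' -1
```

```text
time: 5.03
tool_pos: [0.5918, -0.1566, 0.1768]
tcp_rot: [2.74, 1.535, 0.002]
ft_force: [0.2, -0.7, 0.0]
opening: 0.599
finger_force: 0.0
time: 5.87
tool_pos: [0.5919, -0.1566, 0.1763]
tcp_rot: [2.74, 1.533, 0.003]
ft_force: [1.6, -1.2, 6.7]
opening: 0.094
finger_force: 58.7
```

```bash
python3 -m creep '0 0 -0.003 0 0 0;0 0 -0.007 0 0 0;0 0 -0.01 0 0 0;0 0 -0.012 0 0 0;0 0 -0.012 0 0 0;0 0 -0.012 0 0 0;0 0 -0.012 0 0 0;0 0 -0.01 0 0 0;0 0 -0.006 0 0 0;0 0 -0.003 0 0 0'
python3 - <<'E'
from go import *
go((.45,0,.262),-10.7); go((.45,.188,.262),-10.7); go((.56,.167,.262),-10.7)
c=cam('wrist');save(c,'w2.png');print(env.landmark_of('wrist','basket'))
E
```

```text
time: 6.7
tool_pos: [0.5915, -0.1565, 0.2637]
tcp_rot: [2.741, 1.533, 0.002]
ft_force: [-0.2, -0.0, -1.6]
opening: 0.094
finger_force: 58.5
t 6.7 at [ 0.5915 -0.1565  0.2637] yaw -31.560015012252215 q7 -0.1474171946828962
shift now-axes [ 0.0593 -0.2025  0.0014] goal-axes [ 0.1275 -0.1681  0.0017] turn [  0.0893  -0.0175 -20.86  ]
t 6.7 at [ 0.5915 -0.1565  0.2637] yaw -31.560015012252215 q7 -0.1474171946828962
shift now-axes [ 0.2195 -0.3009  0.0014] goal-axes [ 0.3122 -0.203   0.0017] turn [  0.0893  -0.0175 -20.86  ]
t 6.7 at [ 0.5915 -0.1565  0.2637] yaw -31.560015012252215 q7 -0.1474171946828962
shift now-axes [ 0.2591 -0.1962  0.0016] goal-axes [ 0.312  -0.091   0.0017] turn [  0.0893  -0.0175 -20.86  ]
[{'centre': [180.1, 253.4], 'score': 0.7}]
```

View pics/w2.png

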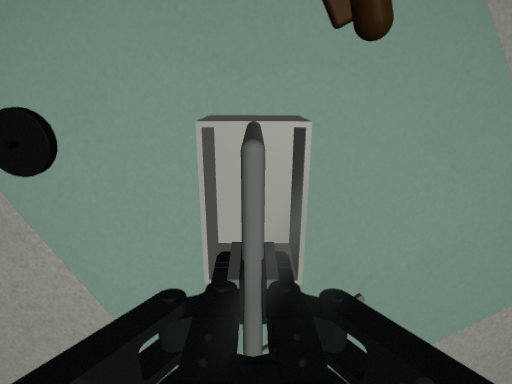

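```bash
python3 -m creep '0.003 -0.01 0 0 0 0;0.006 -0.02 0 0 0 0;0.007 -0.023 0 0 0 0;0.007 -0.024 0 0 0 0;0.007 -0.024 0 0 0 0;0.007 -0.024 0 0 0 0;0.007 -0.024 0 0 0 0;0.007 -0.023 0 0 0 0;0.005 -0.018 0 0 0 0;0.003 -0.0125 0 0 0 0'
python3 -m creep '0 0 0 0 0 -2;0 0 0 0 0 -3;0 0 0 0 0 -3;0 0 0 0 0 -3;0 0 0 0 0 -3;0 0 0 0 0 -3;0 0 0 0 0 -2.5;0 0 0 0 0 -1.3;0 0 0 0 0 0;0 0 0 0 0 0'
python3 - <<'E'
from go import *
go((.45,.188,.262),-10.7); go((.56,.167,.262),-10.7)
E
```

```text
time: 7.63
tool_pos: [0.4479, 0.0016, 0.2616]
tcp_rot: [-2.739, -1.536, 0.002]
ft_force: [-0.3, 0.0, -1.4]
opening: 0.089
finger_force: 58.5
time: 8.47
tool_pos: [0.4493, -0.0001, 0.262]
tcp_rot: [-2.421, -2.002, 0.001]
ft_force: [-0.4, -0.3, -1.8]
opening: 0.091
finger_force: 58.6
t 8.4667 at [ 0.4493 -0.0001  0.262 ] yaw -10.837497366644774 q7 -0.2676821714256149
shift now-axes [ 0.1849 -0.0347 -0.    ] goal-axes [ 0.185  -0.0342 -0.    ] turn [-0.0337  0.0147 -0.1375]
t 8.4667 at [ 0.4493 -0.0001  0.262 ] yaw -10.837497366644774 q7 -0.2676821714256149
shift now-axes [ 0.1849  0.0773 -0.0001] goal-axes [ 0.1847  0.0778 -0.    ] turn [-0.0337  0.0147 -0.1375]
```

```bash
python3 -m creep '0.01 -0.002 0 0 0 0;0.018 -0.003 0 0 0 0;0.022 -0.004 0 0 0 0;0.023 -0.005 0 0 0 0;0.023 -0.005 0 0 0 0;0.023 -0.005 0 0 0 0;0.023 -0.005 0 0 0 0;0.02 -0.003 0 0 0 0;0.015 -0.002 0 0 0 0;0.008 0 0 0 0 0'
python3 - <<'E'
from go import *
go((.56,.167,.262),-10.7)
cs={n:cam(n) for n in('scene','top','wrist')}
L={n:env.landmark_of(n,'hook_seat') for n in cs};print({n:[(np.round(x['centre'],1),x['score']) for x in l[:2]] for n,l in L.items()})
print(tri([(cs[n],L[n][0]['centre']) for n in cs if L[n]]))
f=lambda n:cv2.convertScaleAbs(cs[n]['frame'][:,:,::-1],alpha=1.3)
z=cv2.resize(f('scene')[110:235,210:370],(480,375),interpolation=2);t=cv2.resize(f('top')[160:235,175:250],(300,300),interpolation=2)
w=cv2.resize(f('wrist'),(300,225));cv2.imwrite('pics/s3.png',np.hstack([np.pad(z,((0,150),(0,0),(0,0))),np.vstack([t,w])]))
E
```

```text
time: 9.3
tool_pos: [0.4499, 0.191, 0.262]
tcp_rot: [-2.417, -2.006, 0.001]
ft_force: [-0.1, 0.5, -1.9]
opening: 0.091
finger_force: 58.5
t 9.3 at [0.4499 0.191  0.262 ] yaw -10.598346348190889 q7 -0.6171099690199833
shift now-axes [-0.0033  0.1126 -0.0001] goal-axes [-0.0031  0.1126 -0.    ] turn [-0.0386 -0.0028  0.1017]
{'scene': [(array([156.6, 294. ]), 0.97)], 'top': [(array([197.4, 204.5]), 0.69)], 'wrist': []}
(array([0.554 , 0.1653, 0.21  ]), [5.4198670961161467e-05, 5.4198670961230354e-05])
```

View pics/s3.png

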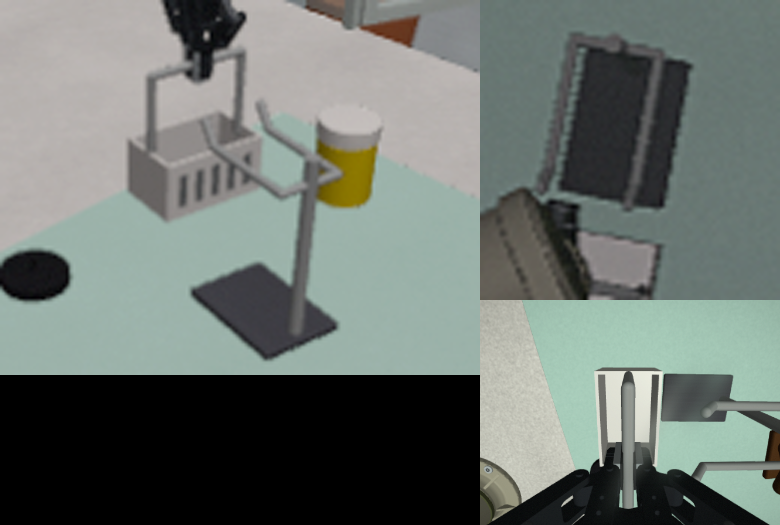

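```bash
python3 -m creep '-0.004 0.004 0 0 0 0;0 0.01 0 0 0 0;0 0.014 0 0 0 0;0 0.015 0 0 0 0;0 0.016 0 0 0 0;0 0.016 0 0 0 0;0 0.015 0 0 0 0;0 0.012 0 0 0 0;0 0.007 0 0 0 0;0 0.003 0 0 0 0'
python3 - <<'E'
from go import *
go((.557,.166,.221),-10.7)
cs={n:cam(n) for n in('scene','wrist')}
f=lambda n:cv2.convertScaleAbs(cs[n]['frame'][:,:,::-1],alpha=1.3)
z=cv2.resize(f('scene')[90:215,210:370],(480,375),interpolation=2)
w=cv2.resize(f('wrist'),(320,240));cv2.imwrite('pics/s4.png',np.hstack([z,np.pad(w,((0,135),(0,0),(0,0)))]))
E
```

```text
time: 10.43
tool_pos: [0.5612, 0.1619, 0.262]
tcp_rot: [2.421, 2.001, -0.001]
ft_force: [-0.0, -0.0, -2.1]
opening: 0.093
finger_force: 58.6
t 10.4333 at [0.5612 0.1619 0.262 ] yaw -10.868122210829126 q7 -0.40941477776843455
shift now-axes [ 0.0033 -0.0049  0.041 ] goal-axes [ 0.0033 -0.0049  0.041 ] turn [ 0.0209  0.057  -0.1681]
```

View pics/s4.png

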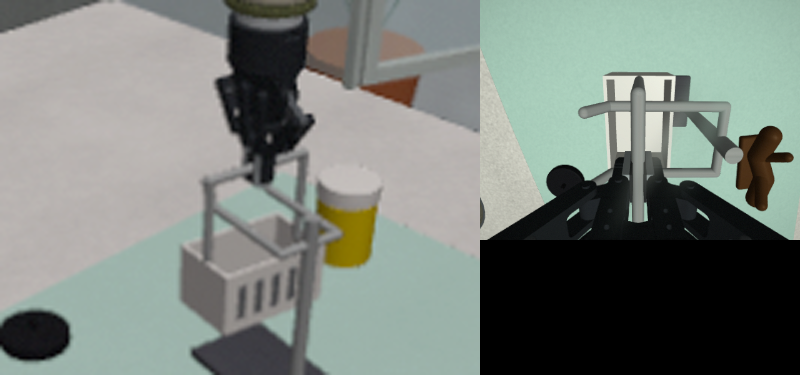

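```bash
python3 -m creep '0.001 0 0.003 0 0 0;0.001 0 0.005 0 0 0;0 0 0.006 0 0 0;0 0 0.006 0 0 0;0 0 0.006 0 0 0;0 0 0.005 0 0 0;0 0 0.003 0 0 0;0 0 0.003 0 0 0;0 0 0.002 0 0 0;0 0 0.001 0 0 0'
python3 -m creep '0 0 0.0005 0 0 0;0 0 0 0 0 0;0 0 0 0 0 0;0 0 0 0 0 0;0 0 0 0 0 0;0 0 0 0 0 0;0 0 0 0 0 0;0 0 0 0 0 0;0 0 0 0 0 0;0 0 0 0 0 0'
```

```text
time: 11.37
tool_pos: [0.5602, 0.1652, 0.222]
tcp_rot: [-2.42, -2.003, 0.0]
ft_force: [0.1, -1.0, -1.9]
opening: 0.094
finger_force: 58.6
time: 12.2
tool_pos: [0.5603, 0.1652, 0.2218]
tcp_rot: [-2.42, -2.003, 0.0]
ft_force: [-0.1, -0.1, -2.1]
opening: 0.094
finger_force: 58.6
```

```bash
python3 -m creep '0 0 0.0005 0 0 0;0 0 0 0 0 0;0 0 0.0005 0 0 0;0 0 0 0 0 0;0 0 0 0 0 0;0 0 0 0 0 0;0 0 0 0 0 0;0 0 0 0 0 0;0 0 0 0 0 0;0 0 0 0 0 0'
python3 -m creep '0 0 0.0005 0 0 0;0 0 0 0 0 0;0 0 0.0005 0 0 0;0 0 0 0 0 0;0 0 0 0 0 0;0 0 0 0 0 0;0 0 0 0 0 0;0 0 0 0 0 0;0 0 0 0 0 0;0 0 0 0 0 0'
```

```text
time: 13.03
tool_pos: [0.5603, 0.1652, 0.2209]
tcp_rot: [2.42, 2.003, 0.0]
ft_force: [-0.5, -0.6, -0.4]
opening: 0.093
finger_force: 58.9
time: 13.87
tool_pos: [0.5604, 0.1652, 0.2206]
tcp_rot: [-2.42, -2.003, -0.001]
ft_force: [-3.5, -0.1, 7.1]
opening: 0.093
finger_force: 59.6
```

```bash
python3 -m creep '0 0 -0.0005 0 0 0;0 0 0 0 0 0;0 0 0 0 0 0;0 0 0 0 0 0;0 0 0 0 0 0;0 0 0 0 0 0;0 0 0 0 0 0;0 0 0 0 0 0;0 0 0 0 0 0;0 0 0 0 0 0'
python3 -m creep '0 0 0 0 0 0;0 0 0 0 0 0;0 0 0 0 0 0;0 0 0 0 0 0;0 0 0 0 0 0;0 0 0 0 0 0;0 0 0 0 0 0;0 0 0 0 0 0;0 0 0 0 0 0;0 0 0 0 0 0' -0.1
python3 - <<'E'
from h import *
c=cam('wrist');save(c,'w5.png')
E
```

```text
time: 14.7
tool_pos: [0.5603, 0.1652, 0.2207]
tcp_rot: [-2.42, -2.003, -0.001]
ft_force: [-3.3, 0.6, 5.9]
opening: 0.098
finger_force: 59.3
time: 15.53
tool_pos: [0.5603, 0.1652, 0.2203]
tcp_rot: [2.42, 2.003, -0.0]
ft_force: [-0.3, -0.3, -0.1]
opening: 0.453
finger_force: 0.0
```

View pics/w5.png

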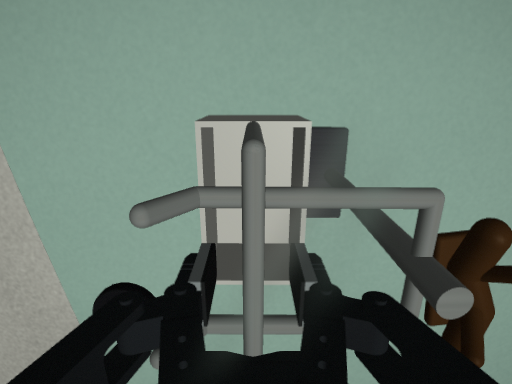

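The bar (column 254) lies across both prongs (rows 197 and 325), about midway between tips and crossbar. The fingers stand free on both sides, so I'll withdraw upward.

```bash
python3 -m creep '0 0 -0.004 0 0 0;0 0 -0.008 0 0 0;0 0 -0.012 0 0 0;0 0 -0.015 0 0 0;0 0 -0.02 0 0 0;0 0 -0.02 0 0 0;0 0 -0.02 0 0 0;0 0 -0.02 0 0 0;0 0 -0.015 0 0 0;0 0 -0.008 0 0 0'
python3 -m creep '0 0 0 0 0 0;0 0 0 0 0 0;0 0 0 0 0 0;0 0 0 0 0 0;0 0 0 0 0 0;0 0 0 0 0 0;0 0 0 0 0 0;0 0 0 0 0 0;0 0 0 0 0 0;0 0 0 0 0 0'
python3 - <<'E'
from h import *
np.set_printoptions(precision=4,suppress=True)
cs={n:cam(n) for n in('scene','wrist')}
for t in('basket_handle','hook_seat'):
    o=[(cs[n],l[0]['centre']) for n in cs if (l:=env.landmark_of(n,t))];print(t,len(o),tri(o) if len(o)>1 else '')
f=lambda n:cv2.convertScaleAbs(cs[n]['frame'][:,:,::-1],alpha=1.3)
z=cv2.resize(f('scene')[110:235,210:370],(480,375),interpolation=2)
w=cv2.resize(f('wrist'),(320,240));cv2.imwrite('pics/s6.png',np.hstack([z,np.pad(w,((0,135),(0,0),(0,0)))]))
E
```

```text
time: 16.42
tool_pos: [0.5608, 0.1651, 0.366]
tcp_rot: [2.419, 2.002, 0.006]
ft_force: [-0.4, -0.5, 0.4]
opening: 0.455
finger_force: 0.0
time: 17.25
tool_pos: [0.5603, 0.1652, 0.3622]
tcp_rot: [-2.42, -2.003, 0.0]
ft_force: [0.2, -0.8, 0.9]
opening: 0.447
finger_force: 0.0
basket_handle 2 (array([0.5614, 0.1664, 0.2208]), [0.0004835751003129405, 0.00048357510031292786])
hook_seat 1
```

View pics/s6.png

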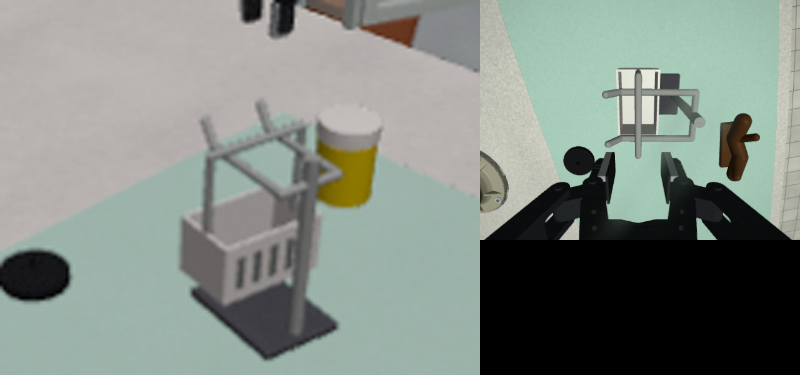

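The basket hangs upright: the bar (wrist crop, column 638) lies across both prongs behind the tips, at (0.561, 0.166), which matches the seat. The gripper is well clear.

```bash
python3 -c "
from bench import env
print(env.finish_job())"
```

```text
the job is handed in; nothing more can be done
None
```

The basket is hanging upright by its handle on both prongs, behind the upturned tips. The gripper has let go and is clear, and the job is handed in; the hand-in call gave no verdict. I saw no contact with the canister, driftwood, tweezer or airstone, but did not re-measure where they stand.

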